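# Load the core into the test slide and find the click

### The arm

A 7-joint arm with a two-finger parallel gripper is mounted at the origin on the work surface. World frame = base frame: x ahead of the robot, y to its left, z up, the work surface at z = 0. Lengths are in m, angles in degrees, forces in N, time in s.
With the tool pointing down it reaches from about 0.4 to 0.875 m from the base axis. Payload 6.5 kg.
Tool frame: the origin (TCP) lies at the very end of the fingers, on their centre line; the grasp point (between the pads) lies robot.hold_point_z behind it (robot.hold_point_z is the distance from the TCP to the grasp point, in m); z points along the fingers, y is the direction in which the jaws open and shut (so a half turn about z gives the same grasp; the last joint's range is limited). The gripper opens to 88 mm and grips with 3 to 60 N. Pads are 18 mm wide; open, the fingers measure 123 mm over their backs; the gripper's body (75 mm by 187 mm) begins 45 mm behind the grasp point.
Start: joints at [-79.939, 30.733, -0.252, 88.115, 0.149, 61.152, -4.079], TCP at [0.156, 0.631, 0.239] pointing down, gripper open.
Joint ranges: [-154.64, 154.64], [-21.42, 123.67], [-72.66, 72.17], [13.99, 137.28], [-74.86, 254.86], [10.95, 109.41], [-158.01, 158.01]. Speed limits (degrees/s): [136.94, 136.94, 180, 180, 180, 180, 180].

### API

Orientations are given as a 3x3 rotation matrix whose columns are the frame's x, y, z axes.
In Python, from workcell import read_state, imaging, robot gives the robot as it stands.
- The arm moves only by the tool step_arm, never from a script. Its argument "plan" is a list of rows, each an object with "dp": the shift along the tool's x, y, z scaled (see below), a list of three; "rot": the turn, a rotation vector about the tool's x, y, z scaled (see below), a list of three; "hand": the opening, from 0 (shut) to 1 (fully open). A call has 1 to 10 rows; each row is the pose to reach, as a shift and turn from the pose measured when the call began, along the tool's axes at that moment; what a row does not reach only later rows make up. The controller multiplies each number of a shift by 0.5 m and each number of a turn by 45 degrees. A row lasts 1/12 s, in which the tool goes at most 41.7 mm and 7.16 degrees, less where a joint would pass 70% of its speed; a pose out of reach is approached as far as the arm can. A call with a number of a shift or a turn outside -1 to 1 is refused whole. A call with a gripper value outside its range is refused whole. The fingers move at their own pace and stop on an object; the grip force is fixed at half the most. Time passes only in rows, so rows that repeat a pose let the fingers close. It gives the time, the measured TCP pose, the force and the opening at its end, in the units of the state.
- read_state(): the state, without advancing time (a new reading comes with each control period).
- imaging.read_camera(name): name is "side" or "top" or "wrist"; returns a dict with "frame" (420x560x3 uint8, red, green, blue), "fov_y" (degrees; the focal length in pixels is half the picture's height over the tangent of half this angle, whatever the lens; pixels are square), "cx", "cy" (the principal point, pixels), "distortion" ([k1, k2, p1, p2, k3] as OpenCV has them; the pictures are not rectified), "xyz" and "orientation" of the camera in the world. Camera axes: x right, y up, looking along -z (the intrinsics and any distortion apply to the point x, -y, -z); pixel columns grow to the right and rows downward; lengths in m; the calibration is good to about 2 mm. A picture is of the moment at which its call begins. There is no depth.
- robot.close_job(): hands the job in, once; it reports no verdict.
The state is a dict: "time": time; "qpos": joint angles; "dq": joint speeds; "joint_torque": joint torques, N m; "tool_pos": TCP position; "tool_rot": TCP orientation; "wrist_force": force on the tool from outside, world axes, zero at the start; "torque": the same for the moment, N m; "opening": finger opening in m.
Only numpy, scipy, OpenCV 4.12 (cv2) and the standard library are available. Lean on these libraries where they do the work, as an engineer would, in place of code of your own. Each camera call takes 0.05 s, during which the arm holds its last target.

### The job

Lay the white plate that carries a single dark core flat in the tray of the test slide, then take the slide's black knob and push the carriage along its rail, so that the plate goes in under the probe bridge, until you feel the ball detent drop into its notch. Finish while still gripping the knob and holding the carriage still in that notch; never run it on to the end stop, and leave the plate with two cores and the other loose things where they are.

Things in the scene. Friction and masses are not known exactly. Their poses are not given: they have to be found in the camera images.
- sample_mid (a point): Centre, half-way up (14 mm above its underside), of the loose single-core plate: a white plate 56 mm (its x) by 70 mm (its y) by 4 mm thick with ONE dark bar core standing on its middle, 16 mm wide (x), 44 mm long (y), 24 mm tall (overall height 28 mm). z up. About 0.1 kg. Best picked by the core, fingers closing along its x.
- pair_mid (a point): Centre, half-way up (14 mm), of the other loose plate, same white plate with TWO parallel cores each 12 mm wide, centred 14 mm either side of the middle. It is not needed; leave it where it is. The two plates may lie in either place.
- tray (a point): Centre of the floor of the tray on the carriage, 54 mm above the table. The tray is a shallow open recess 64 mm (x) by 78 mm (y) inside, with a rim 4 mm thick and 5 mm high, so a plate laid in it with its 70 mm side along the tray's y has 4 mm of play all round. z up; y runs along the rail, in the direction in which the carriage is pushed (towards the bridge).
- knob (a point): Grip point (17 mm below the top) in the middle of the upright black knob on the carriage: round, 24 mm in diameter, from 72 to 108 mm above the table, on a thinner stem. It stands 85 mm behind the tray's centre (along the tray's -y) and moves with the carriage; can be pinched from above at any yaw. Site axes as the tray's.
- probe_mid (a point): Middle of the bridge's underside over the rail, 98 mm up (brass nose to 92 mm). Steel bridge 126 mm across the rail, 30 mm along it, top at 116 mm (screw to 122), legs 104 mm apart inside; clamped elsewhere along the rail each time. In the notch the tray's centre lies within 8 mm before or behind this point along the rail: the exact place must be felt.
- carriage (a joint): Travel of the carriage along its rail (m): 0 at the rear, grows as it is pushed towards and under the bridge, hard end stop at 0.175. Starts at 0 to 0.02. Moving it takes about 2 N. The notch lies somewhere between 0.095 and 0.155.
- detent (a joint): How far the sprung ball hidden under the deck is pressed back (m): about 0.004 riding on the flat, about 0 at the bottom of the notch. At the knob: over the last 11 mm before the notch the carriage is drawn forward with some 3 N; past the bottom a steep wall stops it firmly, up to about 12 N more than the drag; forced with some 15 N it climbs out and runs on, but can be brought back.
- driver: Loose screwdriver, about 200 mm long, lying on the table near the robot; a bystander, leave it.
- spool: Loose copper-coloured wire spool, 52 mm across, 42 mm tall; a bystander, leave it.
- jar: Loose jar, 60 mm across, 70 mm tall, right of the slide; a bystander, leave it.
- spare_knob: Loose spare black knob with a steel stub, 36 mm across, 36 mm tall, lying on the table in front of the slide; a bystander, not the carriage's knob, leave it.
Mind the look-alikes: they are no part of the job. Leave any blue, green or red look-alike of the part that bears sample_mid alone.

How it is judged:
By the outcome, as a careful person would: the job done as asked, in the order asked, and still so for the second after the job is handed in, while the arm keeps its last pose, push and grip.
It also fails if it takes over 58 s, if anything falls off the work surface, if the arm or the gripper's body presses on something with over 40 N, if the wrist force passes 120 N, or if a joint passes its speed limit or range.

## Working session

There is one attempt and no reset: what is moved stays moved. The work goes in short steps, Python scripts to look and compute and a tool call to move; the robot and the scene stay as the last step left them, time stands still between calls to the robot, and variables do not carry over. Pictures are saved under pics/ and viewed, and the job is handed in when it is done.

Besides the shell and the picture viewer there is one more tool, called after "Call:" as name([rows], argument=value, ...), one row to a line, values as JSON. step_arm: Moves the arm, as the interface text tells. Shifts and turns lie within -1 to 1; 1 stands for 0.5 m of shift or 45 degrees of turn. Its arguments: {"type":"object","properties":{"plan":{"type":"array"}},"required":["plan"]}

```bash
ls; mkdir -p pics; python3 - <<'E'
from workcell import read_state, imaging, robot
import cv2
print(read_state()); print(robot.hold_point_z)
for n in ["side","top","wrist"]:
    c=imaging.read_camera(n); cv2.imwrite(f"pics/{n}0.png",c["frame"][:,:,::-1])
    print(n,{k:v for k,v in c.items() if k!="frame"})
E
```

```text
pics
{'time': 0.0, 'qpos': array([-79.93687454,  30.77710202,  -0.25301041,  88.16933985,
         0.14833402,  61.15367744,  -4.08030774]), 'dq': array([-0.07247835,  0.01142084, -0.11609128, -0.09745662,  0.10759688,
       -0.00067553,  0.06783166]), 'joint_torque': array([ 2.87271232e-04, -5.70986438e+01,  9.91117805e-01, -2.51605225e+01,
       -5.61565999e-02,  1.79142714e-02,  1.61411035e-04]), 'tool_pos': array([0.15554467, 0.63048088, 0.23785302]), 'tool_rot': array([[-9.70907953e-01,  2.39452841e-01, -2.89855302e-04],
       [ 2.39452982e-01,  9.70906442e-01, -1.71743437e-03],
       [-1.29822159e-04, -1.73687740e-03, -9.99998483e-01]]), 'wrist_force': array([ 0.36541701, -0.10980799,  0.14351217]), 'torque': array([-0.00578681,  0.01371542,  0.0686523 ]), 'opening': 0.08825009756306738}
0.0187
side {'fov_y': 52.32776368295944, 'cx': 273.0224025607473, 'cy': 208.74087907499649, 'distortion': array([-0.06481273,  0.        ,  0.        ,  0.        ,  0.        ]), 'xyz': array([0.30129227, 0.36323666, 0.69840454]), 'orientation': array([[-0.88699627,  0.33827539, -0.3143364
[... 172 characters left out ...]
0326328412583, 'distortion': array([-0.14401052,  0.        ,  0.        ,  0.        ,  0.        ]), 'xyz': array([ 0.50061122, -0.17473517,  1.14317285]), 'orientation': array([[-0.01934179,  0.99762965, -0.06603763],
       [-0.99947891, -0.02100027, -0.02451305],
       [-0.02584176,  0.0655291 ,  0.99751599]])}
wrist {'fov_y': 65.03724724234752, 'cx': 281.1154146055729, 'cy': 210.48941628491534, 'distortion': array([0.02619937, 0.        , 0.        , 0.        , 0.        ]), 'xyz': array([0.07670108, 0.65127518, 0.38358769]), 'orientation': array([[ 0.23851179, -0.9229274 , -0.30218725],
       [ 0.97113829,  0.22615991,  0.07577668],
       [-0.00159373, -0.31153924,  0.95023195]])}
```

View pics/side0.png

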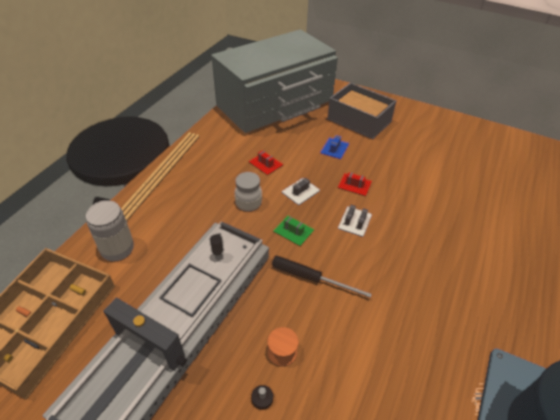

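View pics/top0.png

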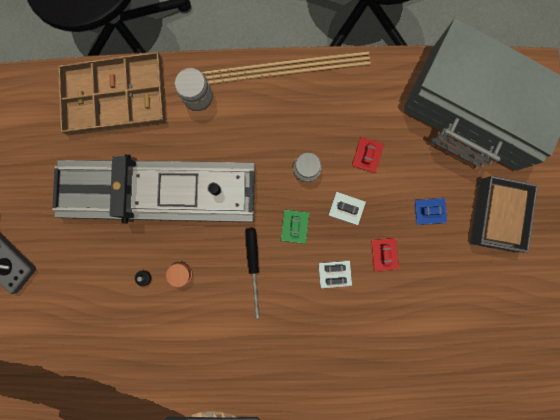

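View pics/wrist0.png

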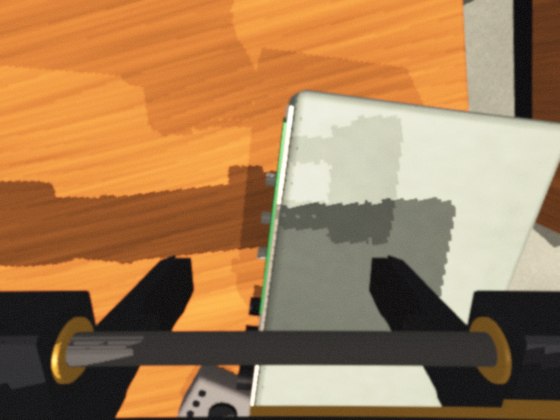

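The top view shows two white plates, at (347,208) and (335,274). The green (295,226), red (368,155) and (385,254), and blue (431,211) plates are look-alikes. The one at (347,208) seems to have a single core, so I'll enlarge it to confirm.

```bash
python3 - <<'E'
import cv2
im=cv2.imread("pics/top0.png")
cv2.imwrite("pics/t_pl.png",cv2.resize(im[180:300,270:400],None,fx=6,fy=5.0,interpolation=cv2.INTER_CUBIC)[:600,:780])
cv2.imwrite("pics/t_sl.png",cv2.resize(im[140:240,50:260],None,fx=3.8,fy=3.8,interpolation=cv2.INTER_CUBIC))
im=cv2.imread("pics/side0.png")
cv2.imwrite("pics/s_pl.png",cv2.resize(im[160:250,265:385],None,fx=6,fy=6,interpolation=cv2.INTER_CUBIC))
cv2.imwrite("pics/s_sl.png",cv2.resize(im[215:375,90:280],None,fx=3.75,fy=3.75,interpolation=cv2.INTER_CUBIC))
E
```

```text
(no output)
```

View pics/t_pl.png

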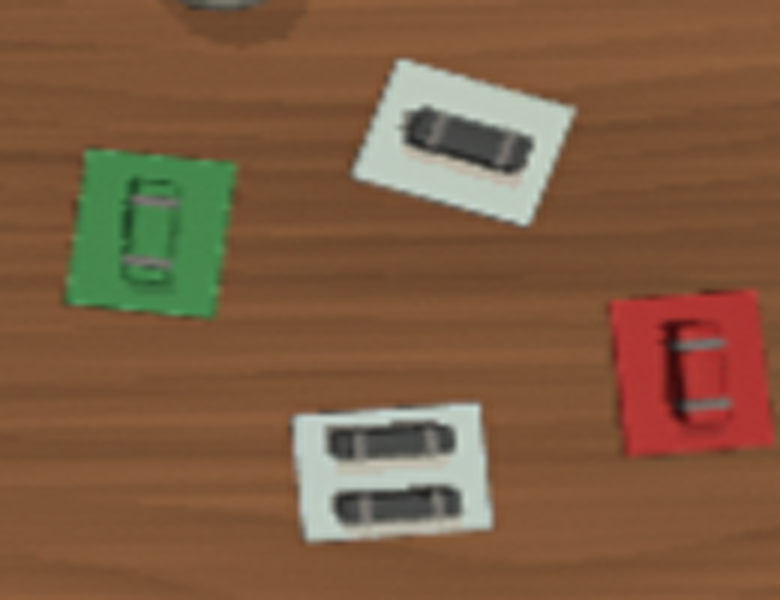

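View pics/t_sl.png

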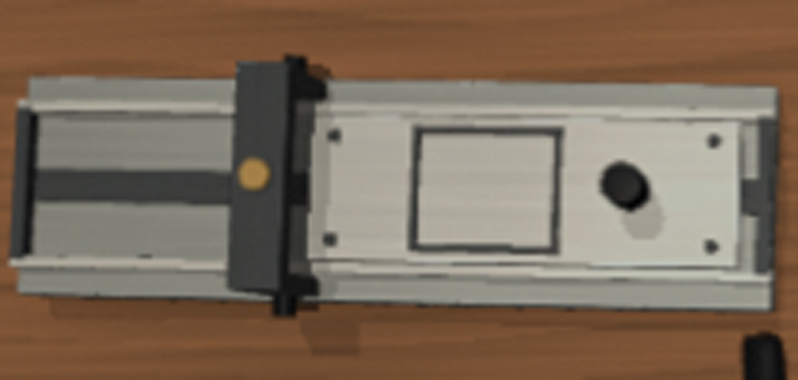

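View pics/s_pl.png

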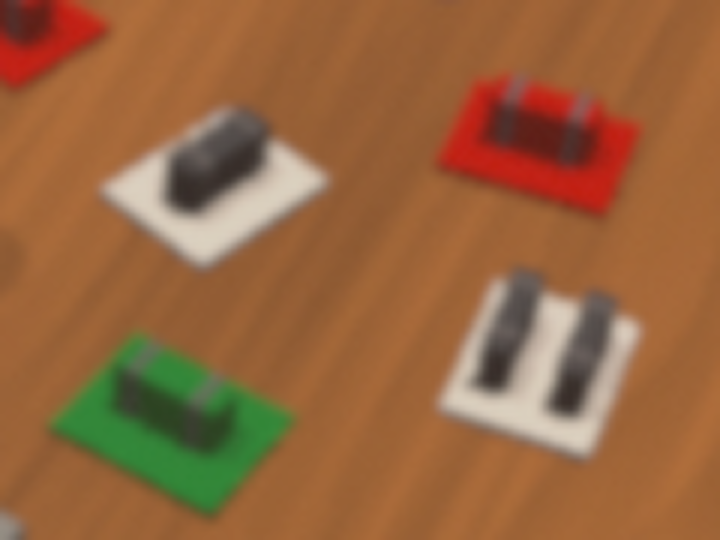

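View pics/s_sl.png

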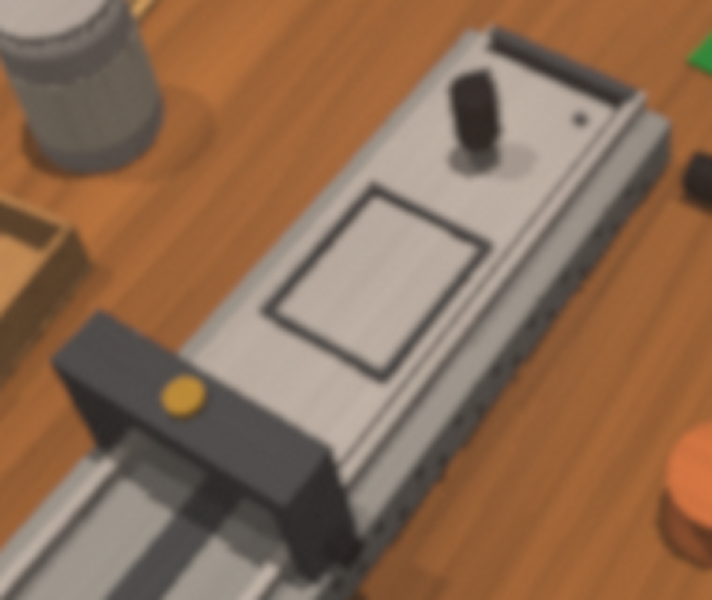

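The white plate at top (347,208), side (300,189), has one dark core and is the target. The white plate at top (335,274) has two cores, and the coloured plates have grey-banded cores. Next I'll work out the positions.

```bash
cat > h.py <<'E'
import numpy as np, cv2
from workcell import read_state, imaging, robot
def K(c):
    f=210/np.tan(np.radians(c["fov_y"]/2)); return np.array([[f,0,c["cx"]],[0,f,c["cy"]],[0,0,1.]])
def ray(c,p):
    n=cv2.undistortPoints(np.array(p,float).reshape(-1,1,2),K(c),c["distortion"])[:,0]
    return (np.c_[n[:,0],-n[:,1],-np.ones(len(n))])@c["orientation"].T
def at(c,p,z):
    d=ray(c,p); o=c["xyz"]; z=np.broadcast_to(z,len(d)); return o+d*((z-o[2])/d[:,2])[:,None]
def proj(c,P):
    q=(np.array(P,float).reshape(-1,3)-c["xyz"])@c["orientation"]; q=q*[1,-1,-1]
    return cv2.projectPoints(q,np.zeros(3),np.zeros(3),K(c),c["distortion"])[0][:,0]
def uncrop(p,x0,y0,sx,sy): return (np.array(p,float)+.5)/[sx,sy]-.5+[x0,y0]
def quad(P):
    # centre, length/width, angles
    c=P.mean(0); e=[P[(i+1)%4]-P[i] for i in range(4)]
    return c.round(4),[round(np.linalg.norm(x),4) for x in e],[round(float(np.degrees(np.arctan2(x[1],x[0]))),1) for x in e]
E
python3 - <<'E'
from h import *
np.set_printoptions(precision=4,suppress=True)
t=imaging.read_camera("top"); s=imaging.read_camera("side")
print("plate top",quad(at(t,uncrop([(402,60),(576,107),(530,226),(353,178)],270,180,6,5),.004)))
print("plate side",quad(at(s,uncrop([(227,105),(330,182),(203,269),(100,187)],265,160,6,6),.004)))
print("tray top",quad(at(t,uncrop([(414,127),(565,128),(558,252),(409,249)],50,140,3.8,3.8),.059)))
print("tray side",quad(at(s,uncrop([(374,184),(492,243),(384,383),(263,311)],90,215,3.75,3.75),.059)))
print("knob top",at(t,uncrop([(621,181)],50,140,3.8,3.8),.108), at(s,uncrop([(473,82)],90,215,3.75,3.75),.108))
print("screw",at(t,uncrop([(254,173)],50,140,3.8,3.8),.122), at(s,uncrop([(184,395)],90,215,3.75,3.75),.122))
print("bridge",quad(at(t,uncrop([(236,62),(290,65),(283,292),(228,288)],50,140,3.8,3.8),.116)))
E
```

```text
plate top (array([ 0.5736, -0.3132,  0.004 ]), [np.float64(0.0684), np.float64(0.0563), np.float64(0.0694), np.float64(0.0562)], [-109.2, 160.4, 70.7, -20.6])
plate side (array([ 0.5747, -0.3147,  0.004 ]), [np.float64(0.059), np.float64(0.0709), np.float64(0.0589), np.float64(0.0711)], [158.1, 70.4, -21.7, -109.6])
tray top (array([0.6185, 0.057 , 0.059 ]), [np.float64(0.0874), np.float64(0.0707), np.float64(0.0859), np.float64(0.07)], [-91.9, 176.3, 87.6, -2.5])
tray side (array([0.618 , 0.0572, 0.059 ]), [np.float64(0.0701), np.float64(0.0865), np.float64(0.0711), np.float64(0.0844)], [178.2, 88.4, -3.5, -92.3])
knob top [[ 0.6156 -0.0274  0.108 ]] [[ 0.6177 -0.0322  0.108 ]]
screw [[0.6234 0.1717 0.122 ]] [[0.6239 0.1705 0.122 ]]
bridge (array([0.6223, 0.171 , 0.116 ]), [np.float64(0.0308), np.float64(0.1243), np.float64(0.0311), np.float64(0.1242)], [-95.0, 178.4, 84.9, -1.7])
```

```bash
cat >> h.py <<'E'
from scipy.spatial.transform import Rotation as Ro
def Rt(psi):
    a=np.radians(psi); y=np.array([np.cos(a),np.sin(a),0]); z=np.array([0,0,-1.]); return np.c_[np.cross(y,z),y,z]
def go(p,psi,s=None):
    s=s or read_state(); R=s["tool_rot"]
    dp=R.T@(np.array(p)-s["tool_pos"])/.5; r=Ro.from_matrix(R.T@Rt(psi)).as_rotvec(degrees=True)/45
    print("t %.2f"%s["time"],"pos",s["tool_pos"].round(4),"F",s["wrist_force"].round(2),"op %.4f"%s["opening"])
    print("dp",dp.round(4).tolist(),"rot",r.round(4).tolist())
E
python3 -c "
from h import *
go([.5,.38,.25],40)"
```

```text
t 0.25 pos [0.1556 0.6308 0.2383] F [ 0.57 -0.71 -0.71] op 0.0881
dp [-0.7889, -0.3222, -0.0231] rot [-0.0009, 0.0004, 0.8033]
```

Call:
step_arm([
  {"dp": [-0.79, -0.32, -0.023], "rot": [0, 0, 0.8], "hand": 0.7},
  {"dp": [-0.79, -0.32, -0.023], "rot": [0, 0, 0.8], "hand": 0.7},
  {"dp": [-0.79, -0.32, -0.023], "rot": [0, 0, 0.8], "hand": 0.7},
  {"dp": [-0.79, -0.32, -0.023], "rot": [0, 0, 0.8], "hand": 0.7},
  {"dp": [-0.79, -0.32, -0.023], "rot": [0, 0, 0.8], "hand": 0.7},
  {"dp": [-0.79, -0.32, -0.023], "rot": [0, 0, 0.8], "hand": 0.7},
  {"dp": [-0.79, -0.32, -0.023], "rot": [0, 0, 0.8], "hand": 0.7},
  {"dp": [-0.79, -0.32, -0.023], "rot": [0, 0, 0.8], "hand": 0.7},
  {"dp": [-0.79, -0.32, -0.023], "rot": [0, 0, 0.8], "hand": 0.7},
  {"dp": [-0.79, -0.32, -0.023], "rot": [0, 0, 0.8], "hand": 0.7},
])

```text
time: 1.08
tool_pos: [0.4942, 0.3853, 0.2499]
tool_rot: [[-0.645, 0.764, -0.0], [0.764, 0.645, -0.001], [-0.0, -0.0, -1.0]]
wrist_force: [0.9, 0.8, 0.2]
opening: 0.0614
```

```bash
python3 -c "
from h import *
go([.6,.0,.25],2)"
```

```text
t 1.08 pos [0.4942 0.3853 0.2499] F [0.9  0.78 0.2 ] op 0.0614
dp [-0.7253, -0.3353, 0.0002] rot [-0.0004, 0.0007, 0.8481]
```

Call:
step_arm([
  {"dp": [-0.725, -0.335, 0], "rot": [0, 0, 0.85], "hand": 0.7},
  {"dp": [-0.725, -0.335, 0], "rot": [0, 0, 0.85], "hand": 0.7},
  {"dp": [-0.725, -0.335, 0], "rot": [0, 0, 0.85], "hand": 0.7},
  {"dp": [-0.725, -0.335, 0], "rot": [0, 0, 0.85], "hand": 0.7},
  {"dp": [-0.725, -0.335, 0], "rot": [0, 0, 0.85], "hand": 0.7},
  {"dp": [-0.725, -0.335, 0], "rot": [0, 0, 0.85], "hand": 0.7},
  {"dp": [-0.725, -0.335, 0], "rot": [0, 0, 0.85], "hand": 0.7},
  {"dp": [-0.725, -0.335, 0], "rot": [0, 0, 0.85], "hand": 0.7},
  {"dp": [-0.725, -0.335, 0], "rot": [0, 0, 0.85], "hand": 0.7},
])

```text
time: 1.83
tool_pos: [0.5932, 0.0235, 0.2502]
tool_rot: [[-0.034, 0.999, 0.0], [0.999, 0.034, -0.0], [-0.0, 0.0, -1.0]]
wrist_force: [0.3, 0.6, -0.5]
opening: 0.0615
```

```bash
python3 -c "
from h import *
go([.574,-.314,.15],-19.4)"
```

```text
t 1.83 pos [0.5932 0.0235 0.2502] F [ 0.28  0.58 -0.54] op 0.0615
dp [-0.6733, -0.0612, 0.2006] rot [0.0001, 0.0004, 0.4742]
```

Call:
step_arm([
  {"dp": [-0.673, -0.061, 0.1], "rot": [0, 0, 0.474], "hand": 0.7},
  {"dp": [-0.673, -0.061, 0.1], "rot": [0, 0, 0.474], "hand": 0.7},
  {"dp": [-0.673, -0.061, 0.1], "rot": [0, 0, 0.474], "hand": 0.7},
  {"dp": [-0.673, -0.061, 0.1], "rot": [0, 0, 0.474], "hand": 0.7},
  {"dp": [-0.673, -0.061, 0.1], "rot": [0, 0, 0.474], "hand": 0.7},
  {"dp": [-0.673, -0.061, 0.2], "rot": [0, 0, 0.474], "hand": 0.7},
  {"dp": [-0.673, -0.061, 0.2], "rot": [0, 0, 0.474], "hand": 0.7},
  {"dp": [-0.673, -0.061, 0.2], "rot": [0, 0, 0.474], "hand": 0.7},
  {"dp": [-0.673, -0.061, 0.2], "rot": [0, 0, 0.474], "hand": 0.7},
  {"dp": [-0.673, -0.061, 0.2], "rot": [0, 0, 0.474], "hand": 0.7},
])

```text
time: 2.67
tool_pos: [0.5701, -0.3201, 0.1477]
tool_rot: [[0.339, 0.941, -0.005], [0.941, -0.339, -0.003], [-0.004, -0.003, -1.0]]
wrist_force: [-0.8, -0.2, 0.1]
opening: 0.0618
```

```bash
python3 -c "
from h import *
c=imaging.read_camera('wrist'); cv2.imwrite('pics/w1.png',c['frame'][:,:,::-1])
go([.574,-.314,.0085],-19.4)"
```

```text
t 2.72 pos [ 0.5718 -0.3169  0.1488] F [-0.11  0.41  0.02] op 0.0617
dp [0.0074, 0.0029, 0.2806] rot [-0.0032, 0.0025, -0.0062]
```

View pics/w1.png

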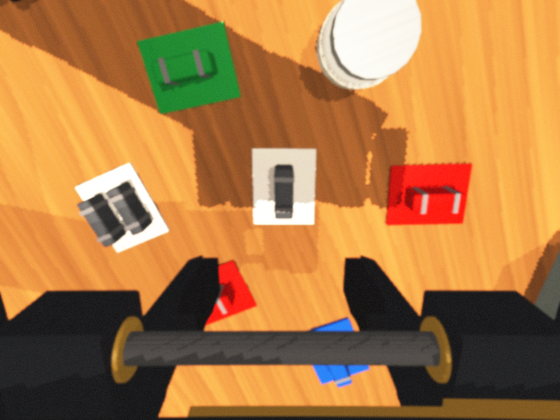

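The wrist view shows the single-core white plate at (284,187), square to the fingers and centred between them. I'll cross-check its position from this camera.

```bash
python3 -c "
from h import *
c=imaging.read_camera('wrist')
print(quad(at(c,[(252,149),(316,149),(316,224),(252.5,225)],.004)))
print(at(c,[(284,167),(284,216)],.028))
go([.574,-.314,.0085],-19.4)"
```

```text
(array([ 0.5762, -0.3101,  0.004 ]), [np.float64(0.0559), np.float64(0.0699), np.float64(0.0598), np.float64(0.071)], [-19.6, -107.7, 161.4, 69.1])
[[ 0.58399359 -0.28745552  0.028     ]
 [ 0.56989234 -0.32734706  0.028     ]]
t 2.77 pos [ 0.5735 -0.3144  0.1497] F [0.46 1.37 0.44] op 0.0614
dp [0.0011, 0.001, 0.2824] rot [-0.0013, 0.0002, -0.0022]
```

Call:
step_arm([
  {"dp": [0.002, 0.001, 0.08], "rot": [0, 0, 0], "hand": 0.7},
  {"dp": [0.002, 0.001, 0.15], "rot": [0, 0, 0], "hand": 0.7},
  {"dp": [0.002, 0.001, 0.21], "rot": [0, 0, 0], "hand": 0.7},
  {"dp": [0.002, 0.001, 0.25], "rot": [0, 0, 0], "hand": 0.7},
  {"dp": [0.002, 0.001, 0.27], "rot": [0, 0, 0], "hand": 0.7},
  {"dp": [0.002, 0.001, 0.282], "rot": [0, 0, 0], "hand": 0.7},
  {"dp": [0.002, 0.001, 0.282], "rot": [0, 0, 0], "hand": 0.7},
  {"dp": [0.002, 0.001, 0.282], "rot": [0, 0, 0], "hand": 0.7},
])

```text
time: 3.43
tool_pos: [0.5753, -0.3135, 0.0101]
tool_rot: [[0.333, 0.943, 0.001], [0.943, -0.333, -0.0], [-0.0, 0.001, -1.0]]
wrist_force: [-0.4, 0.2, 1.3]
opening: 0.0619
```

```bash
python3 -c "
from h import *
c=imaging.read_camera('wrist'); cv2.imwrite('pics/w2.png',c['frame'][:,:,::-1])
go([.5745,-.313,.0085],-19.4)"
```

```text
t 3.48 pos [ 0.5754 -0.3139  0.0104] F [ 0.02 -0.04  0.56] op 0.0616
dp [0.001, -0.0023, 0.0038] rot [0.002, 0.0005, -0.0016]
```

View pics/w2.png

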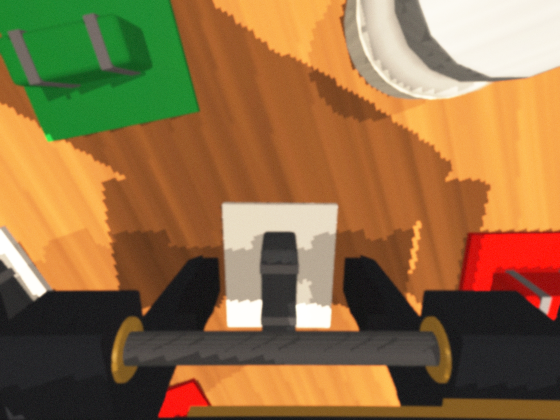

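Call:
step_arm([
  {"dp": [0, 0, 0.004], "rot": [0, 0, 0], "hand": 0.7},
  {"dp": [0, 0, 0.004], "rot": [0, 0, 0], "hand": 0},
  {"dp": [0, 0, 0.004], "rot": [0, 0, 0], "hand": 0},
  {"dp": [0, 0, 0.004], "rot": [0, 0, 0], "hand": 0},
  {"dp": [0, 0, 0.004], "rot": [0, 0, 0], "hand": 0},
  {"dp": [0, 0, 0.004], "rot": [0, 0, 0], "hand": 0},
  {"dp": [0, 0, 0.004], "rot": [0, 0, 0], "hand": 0},
  {"dp": [0, 0, 0.004], "rot": [0, 0, 0], "hand": 0},
])

```text
time: 4.15
tool_pos: [0.5753, -0.3138, 0.0083]
tool_rot: [[0.333, 0.943, 0.001], [0.943, -0.333, -0.001], [-0.0, 0.001, -1.0]]
wrist_force: [-1.5, 1.2, 0.8]
opening: 0.0168
```

Call:
step_arm([
  {"dp": [0, 0, -0.03], "rot": [0, 0, 0], "hand": 0},
  {"dp": [0, 0, -0.1], "rot": [0, 0, 0], "hand": 0},
  {"dp": [0, 0, -0.18], "rot": [0, 0, 0], "hand": 0},
  {"dp": [0, 0, -0.24], "rot": [0, 0, 0], "hand": 0},
  {"dp": [0, 0, -0.3], "rot": [0, 0, 0], "hand": 0},
  {"dp": [0, 0, -0.3], "rot": [0, 0, 0], "hand": 0},
  {"dp": [0, 0, -0.3], "rot": [0, 0, 0], "hand": 0},
])

```text
time: 4.73
tool_pos: [0.5761, -0.3143, 0.161]
tool_rot: [[0.333, 0.943, 0.005], [0.943, -0.333, -0.002], [-0.0, 0.005, -1.0]]
wrist_force: [-0.1, -0.5, -2.1]
opening: 0.016
```

```bash
python3 -c "
from h import *
c=imaging.read_camera('wrist'); cv2.imwrite('pics/w3.png',c['frame'][:,:,::-1])
go([.618,.057,.16],-2.1)"
```

```text
t 4.78 pos [ 0.5751 -0.3135  0.159 ] F [ 0.27 -0.77 -1.43] op 0.0155
dp [0.7273, -0.1661, -0.0024] rot [0.0024, 0.0004, -0.386]
```

View pics/w3.png

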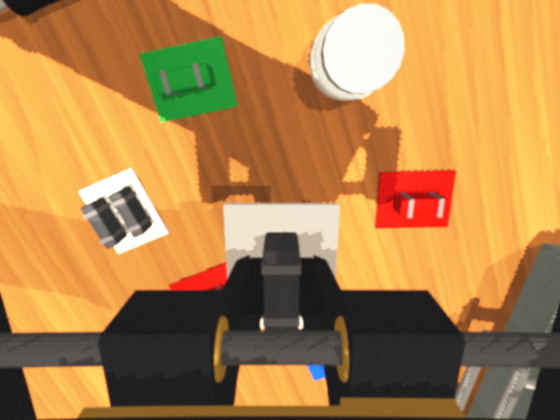

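```bash
python3 -c "
from h import *
c=imaging.read_camera('wrist'); s=read_state()
P=at(c,[(224,205),(339,204)],s['tool_pos'][2]-.0043)
print((P-s['tool_pos'])@s['tool_rot'], np.linalg.norm(P[0]-P[1]))
c=imaging.read_camera('top'); cv2.imwrite('pics/t2.png',cv2.resize(c['frame'][140:300,180:400,::-1],None,fx=3.6,fy=3.6,interpolation=2))
go([.618,.057,.16],-2.1)"
```

```text
[[ 0.03497692 -0.02715064  0.00431429]
 [ 0.03549084  0.02802993  0.00429954]] 0.05518296439227036
t 4.88 pos [ 0.5742 -0.3129  0.1571] F [ 0.19  0.84 -1.36] op 0.0156
dp [0.7267, -0.164, -0.0055] rot [-0.0016, -0.0005, -0.3859]
```

View pics/t2.png

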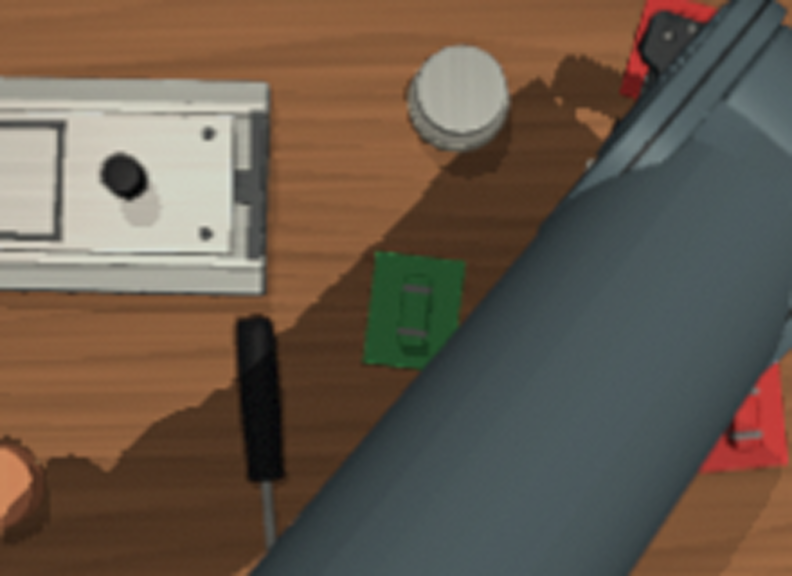

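The plate sits centred in the grip: its far edge is at +35 mm along tool x, and it spans ±28 mm. Next I move above the tray.

Call:
step_arm([
  {"dp": [0.727, -0.164, -0.01], "rot": [0, 0, -0.386], "hand": 0},
  {"dp": [0.727, -0.164, -0.01], "rot": [0, 0, -0.386], "hand": 0},
  {"dp": [0.727, -0.164, -0.01], "rot": [0, 0, -0.386], "hand": 0},
  {"dp": [0.727, -0.164, -0.01], "rot": [0, 0, -0.386], "hand": 0},
  {"dp": [0.727, -0.164, -0.01], "rot": [0, 0, -0.386], "hand": 0},
  {"dp": [0.727, -0.164, -0.01], "rot": [0, 0, -0.386], "hand": 0},
  {"dp": [0.727, -0.164, -0.01], "rot": [0, 0, -0.386], "hand": 0},
  {"dp": [0.727, -0.164, -0.01], "rot": [0, 0, -0.386], "hand": 0},
  {"dp": [0.727, -0.164, -0.01], "rot": [0, 0, -0.386], "hand": 0},
  {"dp": [0.727, -0.164, -0.01], "rot": [0, 0, -0.386], "hand": 0},
])

```text
time: 5.72
tool_pos: [0.6174, 0.0694, 0.1602]
tool_rot: [[0.024, 1.0, -0.004], [1.0, -0.024, 0.007], [0.007, -0.004, -1.0]]
wrist_force: [0.3, 0.7, -2.4]
opening: 0.0157
```

```bash
python3 -c "
from h import *
c=imaging.read_camera('wrist'); cv2.imwrite('pics/w4.png',c['frame'][:,:,::-1])
c=imaging.read_camera('side'); cv2.imwrite('pics/s4.png',c['frame'][:,:,::-1])
go([.618,.057,.075],-2.1)"
```

```text
t 5.82 pos [0.617  0.0597 0.1605] F [-0.07 -1.64 -1.16] op 0.0157
dp [-0.0055, 0.0028, 0.1711] rot [-0.0052, -0.0006, 0.0061]
```

View pics/w4.png

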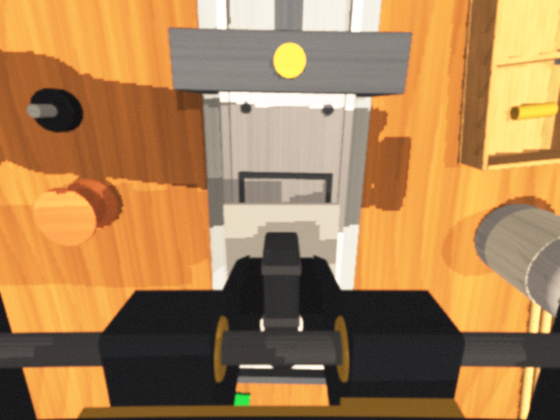

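View pics/s4.png

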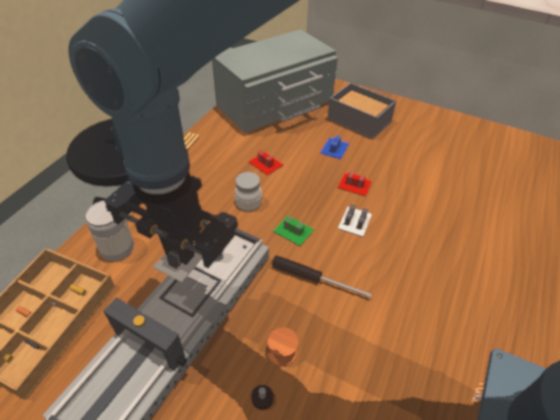

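```bash
python3 -c "
from h import *
c=imaging.read_camera('wrist'); s=read_state()
P=at(c,[(239,172.5),(332.5,174)],.059); print(P, P.mean(0), np.degrees(np.arctan2(*(P[1]-P[0])[1::-1])))
go([.618,.057,.082],-2.1)"
```

```text
[[0.5854378  0.09225164 0.059     ]
 [0.6565147  0.08894277 0.059     ]] [0.62097625 0.0905972  0.059     ] -2.6653918528300573
t 5.87 pos [0.6171 0.057  0.1609] F [-0.36 -1.13 -1.5 ] op 0.0159
dp [0.0002, 0.0023, 0.1578] rot [-0.0046, 0.0009, 0.0013]
```

Call:
step_arm([
  {"dp": [0, 0.002, 0.06], "rot": [0, 0, 0], "hand": 0},
  {"dp": [0, 0.002, 0.12], "rot": [0, 0, 0], "hand": 0},
  {"dp": [0, 0.002, 0.158], "rot": [0, 0, 0], "hand": 0},
  {"dp": [0, 0.002, 0.158], "rot": [0, 0, 0], "hand": 0},
  {"dp": [0, 0.002, 0.158], "rot": [0, 0, 0], "hand": 0},
  {"dp": [0, 0.002, 0.158], "rot": [0, 0, 0], "hand": 0},
])

```text
time: 6.37
tool_pos: [0.6186, 0.0554, 0.083]
tool_rot: [[0.038, 0.999, -0.002], [0.999, -0.038, -0.001], [-0.001, -0.002, -1.0]]
wrist_force: [0.1, -0.7, -1.8]
opening: 0.0158
```

```bash
python3 -c "
from h import *
c=imaging.read_camera('wrist'); cv2.imwrite('pics/w5.png',c['frame'][:,:,::-1])
print(c['xyz'])
c=imaging.read_camera('side'); cv2.imwrite('pics/s5.png',cv2.resize(c['frame'][215:375,90:280,::-1],None,fx=3.75,fy=3.75,interpolation=2))
go([.618,.057,.064],-2.1)"
```

```text
[0.62183389 0.13763832 0.22852698]
t 6.47 pos [0.6191 0.0562 0.0836] F [ 0.78  0.04 -0.6 ] op 0.0159
dp [0.0015, -0.0022, 0.0391] rot [-0.0011, 0.0007, 0.0001]
```

View pics/w5.png

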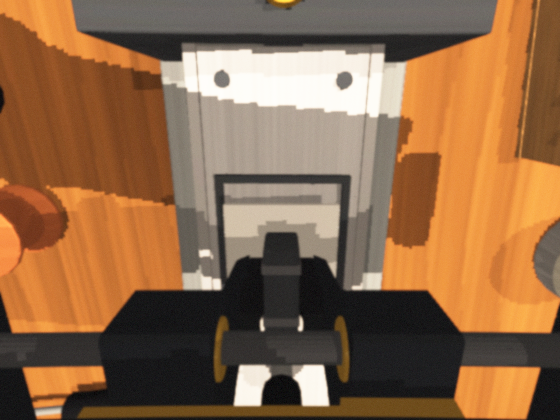

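View pics/s5.png

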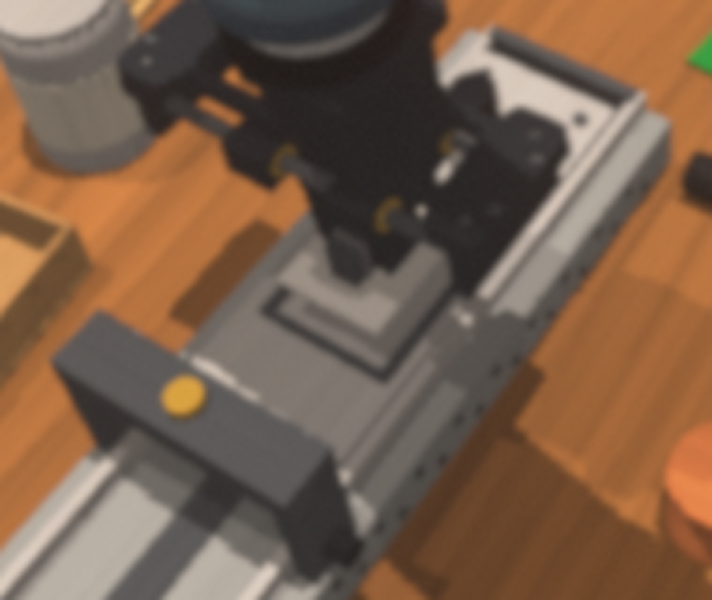

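```bash
python3 -c "
from h import *
c=imaging.read_camera('wrist'); 
P=at(c,[(215,175),(350,175)],.059); m=P.mean(0); print(m, m-.043*np.array([.037,.999,0]),np.linalg.norm(P[1]-P[0]),np.degrees(np.arctan2(*(P[1]-P[0])[1::-1])))
go([.6185,.056,.064],-2.1)"
```

```text
[0.62125967 0.10210521 0.059     ] [0.61966867 0.05914821 0.059     ] 0.07080158717458379 -2.0317783101724403
t 6.52 pos [0.619  0.0565 0.0835] F [-0.7  -0.33 -1.21] op 0.0155
dp [-0.0011, -0.0008, 0.0389] rot [-0.0013, 0.0005, 0.0007]
```

Call:
step_arm([
  {"dp": [0.003, 0, 0.012], "rot": [0, 0, 0], "hand": 0},
  {"dp": [0.003, 0, 0.024], "rot": [0, 0, 0], "hand": 0},
  {"dp": [0.003, 0, 0.033], "rot": [0, 0, 0], "hand": 0},
  {"dp": [0.003, 0, 0.04], "rot": [0, 0, 0], "hand": 0},
  {"dp": [0.003, 0, 0.041], "rot": [0, 0, 0], "hand": 0},
  {"dp": [0.003, 0, 0.041], "rot": [0, 0, 0], "hand": 0},
])

```text
time: 7.02
tool_pos: [0.6188, 0.0581, 0.0627]
tool_rot: [[0.036, 0.999, -0.002], [0.999, -0.036, -0.0], [-0.0, -0.002, -1.0]]
wrist_force: [-0.5, 0.3, -1.0]
opening: 0.0159
```

```bash
python3 -c "
from h import *
c=imaging.read_camera('wrist'); cv2.imwrite('pics/w6.png',c['frame'][:,:,::-1])
c=imaging.read_camera('side'); cv2.imwrite('pics/s6.png',cv2.resize(c['frame'][245:345,130:240,::-1],None,fx=6,fy=6,interpolation=2))
go([.619,.058,.0625],-2.1)"
```

```text
t 7.12 pos [0.6189 0.0579 0.0627] F [-0.77 -0.1  -1.79] op 0.0157
dp [0.0001, 0.0002, 0.0004] rot [-0.0015, 0.0007, 0.0005]
```

View pics/w6.png

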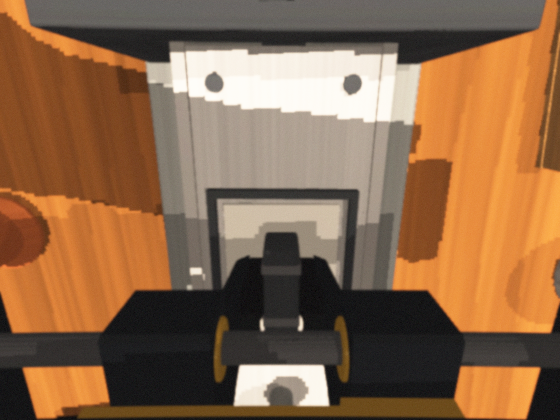

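View pics/s6.png

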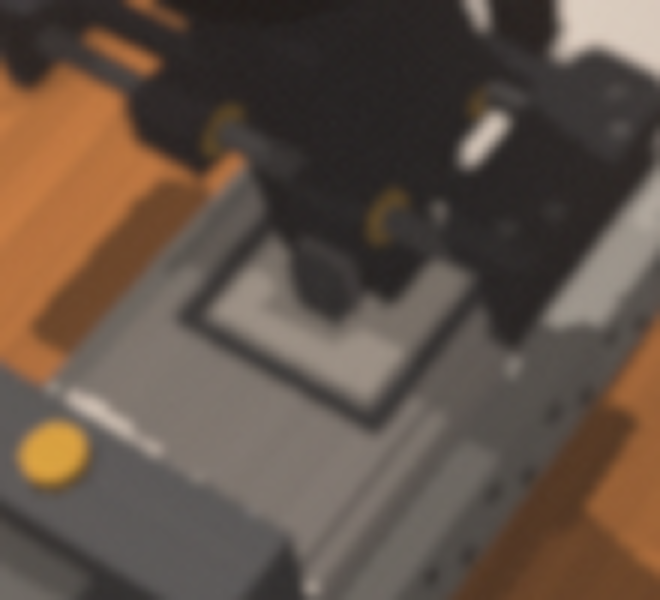

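The plate is inside the rim, with a margin of floor showing at the front and on both sides. I'll release it and lift off.

Call:
step_arm([
  {"dp": [0, 0, 0.001], "rot": [0, 0, 0], "hand": 0},
  {"dp": [0, 0, 0.001], "rot": [0, 0, 0], "hand": 0.4},
  {"dp": [0, 0, 0.001], "rot": [0, 0, 0], "hand": 0.4},
  {"dp": [0, 0, 0.001], "rot": [0, 0, 0], "hand": 0.4},
  {"dp": [0, 0, 0.001], "rot": [0, 0, 0], "hand": 0.4},
  {"dp": [0, 0, -0.03], "rot": [0, 0, 0], "hand": 0.4},
  {"dp": [0, 0, -0.1], "rot": [0, 0, 0], "hand": 0.4},
  {"dp": [0, 0, -0.18], "rot": [0, 0, 0], "hand": 0.4},
  {"dp": [0, 0, -0.18], "rot": [0, 0, 0], "hand": 0.4},
])

```text
time: 7.87
tool_pos: [0.6236, 0.0577, 0.1599]
tool_rot: [[0.037, 0.999, 0.01], [0.999, -0.037, 0.001], [0.001, 0.01, -1.0]]
wrist_force: [1.7, -0.6, 0.4]
opening: 0.0353
```

```bash
python3 -c "
from h import *
c=imaging.read_camera('wrist'); cv2.imwrite('pics/w7.png',c['frame'][:,:,::-1])
c=imaging.read_camera('side'); cv2.imwrite('pics/s7.png',cv2.resize(c['frame'][215:375,90:280,::-1],None,fx=3.75,fy=3.75,interpolation=2))
go([.615,-.029,.15],-2.1)"
```

```text
t 7.97 pos [0.6203 0.0581 0.1544] F [ 0.14  0.88 -0.34] op 0.0350
dp [-0.1745, -0.0043, 0.0087] rot [0.0031, -0.0005, 0.0006]
```

View pics/w7.png

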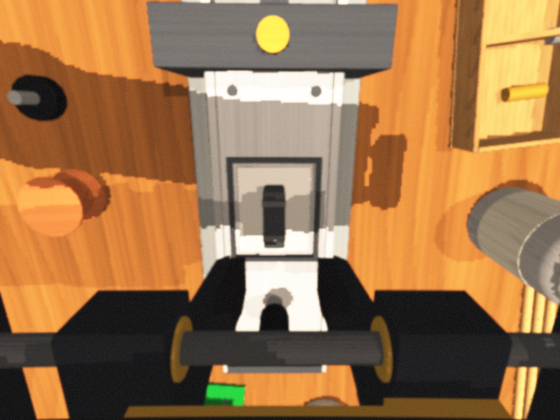

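View pics/s7.png

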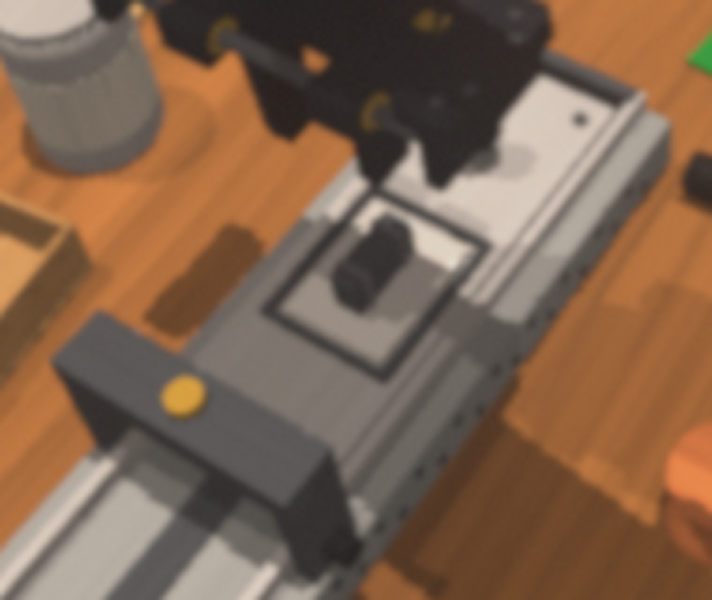

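The plate lies flat in the tray, well inside the rim (wrist view: plate 234–316, rim 227–321). Next is the knob.

Call:
step_arm([
  {"dp": [-0.05, -0.003, 0.009], "rot": [0, 0, 0], "hand": 0.6},
  {"dp": [-0.12, -0.006, 0.009], "rot": [0, 0, 0], "hand": 0.6},
  {"dp": [-0.1735, -0.003, 0.009], "rot": [0, 0, 0], "hand": 0.6},
  {"dp": [-0.1735, -0.003, 0.009], "rot": [0, 0, 0], "hand": 0.6},
  {"dp": [-0.1735, -0.003, 0.009], "rot": [0, 0, 0], "hand": 0.6},
  {"dp": [-0.1735, -0.003, 0.009], "rot": [0, 0, 0], "hand": 0.6},
])

```text
time: 8.47
tool_pos: [0.615, -0.0274, 0.1486]
tool_rot: [[0.036, 0.999, 0.0], [0.999, -0.036, 0.001], [0.001, 0.0, -1.0]]
wrist_force: [0.1, 0.5, -0.4]
opening: 0.053
```

```bash
python3 -c "
from h import *
c=imaging.read_camera('wrist'); cv2.imwrite('pics/w8.png',c['frame'][:,:,::-1])
c=imaging.read_camera('side'); cv2.imwrite('pics/s8.png',cv2.resize(c['frame'][190:350,120:310,::-1],None,fx=3.75,fy=3.75,interpolation=2))
go([.616,-.0285,.0725],-2.1)"
```

```text
t 8.57 pos [ 0.6154 -0.0264  0.149 ] F [ 0.7  -0.67 -0.33] op 0.0528
dp [-0.0043, 0.0013, 0.153] rot [0.0014, -0.0017, 0.0037]
```

View pics/w8.png

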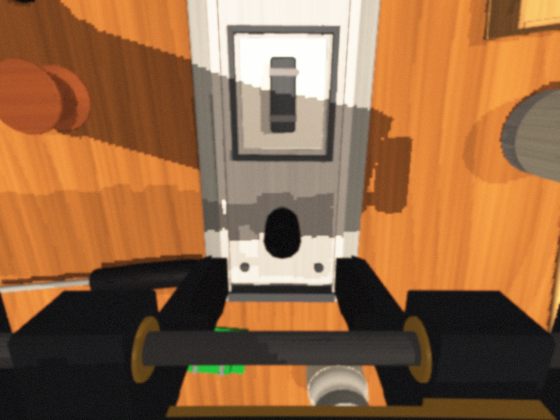

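View pics/s8.png

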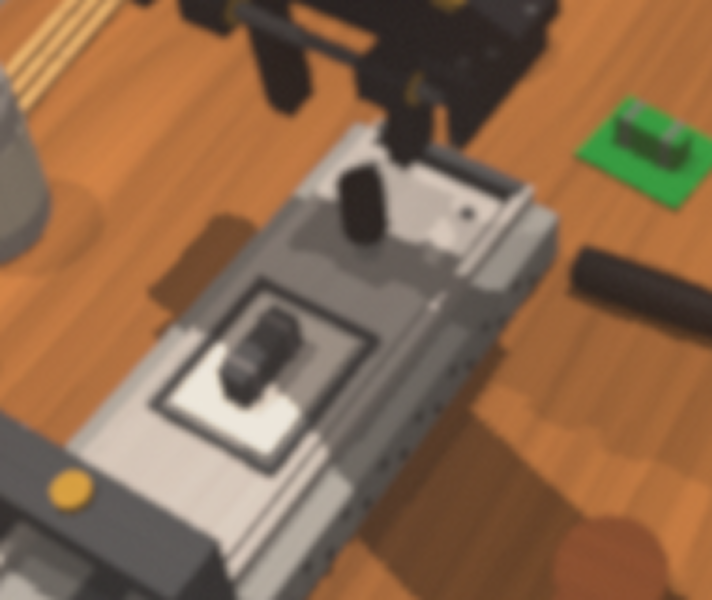

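```bash
python3 -c "
from h import *
c=imaging.read_camera('wrist')
k=np.array([.616,-.0285,0])
for z in (.108,.072): 
  print(z,proj(c,[k+[0,0,z],k+[0,.012,z],k+[0,-.012,z],k+[.012,0,z]]).round(0).tolist())
go([.616,-.0285,.0725],-2.1)"
```

```text
0.108 [[282.0, 246.0], [282.0, 228.0], [283.0, 263.0], [302.0, 245.0]]
0.072 [[282.0, 225.0], [282.0, 209.0], [283.0, 241.0], [299.0, 225.0]]
t 8.62 pos [ 0.6155 -0.0266  0.1492] F [-0.84  0.02 -0.27] op 0.0530
dp [-0.004, 0.0009, 0.1535] rot [0.0019, -0.0015, 0.0038]
```

Call:
step_arm([
  {"dp": [-0.001, 0.001, 0.05], "rot": [0, 0, 0], "hand": 0.6},
  {"dp": [-0.001, 0.001, 0.09], "rot": [0, 0, 0], "hand": 0.6},
  {"dp": [-0.001, 0.001, 0.12], "rot": [0, 0, 0], "hand": 0.6},
  {"dp": [-0.001, 0.001, 0.14], "rot": [0, 0, 0], "hand": 0.6},
  {"dp": [-0.001, 0.001, 0.152], "rot": [0, 0, 0], "hand": 0.6},
  {"dp": [-0.001, 0.001, 0.152], "rot": [0, 0, 0], "hand": 0.6},
  {"dp": [-0.001, 0.001, 0.152], "rot": [0, 0, 0], "hand": 0.6},
])

```text
time: 9.2
tool_pos: [0.6164, -0.0268, 0.0736]
tool_rot: [[0.033, 0.999, 0.002], [0.999, -0.033, 0.001], [0.001, 0.002, -1.0]]
wrist_force: [-0.6, 0.5, -0.1]
opening: 0.053
```

```bash
python3 -c "
from h import *
c=imaging.read_camera('wrist'); cv2.imwrite('pics/w9.png',c['frame'][:,:,::-1])
go([.616,-.0275,.0725],-2.1)"
```

```text
t 9.25 pos [ 0.6167 -0.0269  0.074 ] F [ 0.24  0.4  -0.41] op 0.0525
dp [-0.0013, -0.0014, 0.003] rot [0.0035, -0.0015, 0.0041]
```

View pics/w9.png

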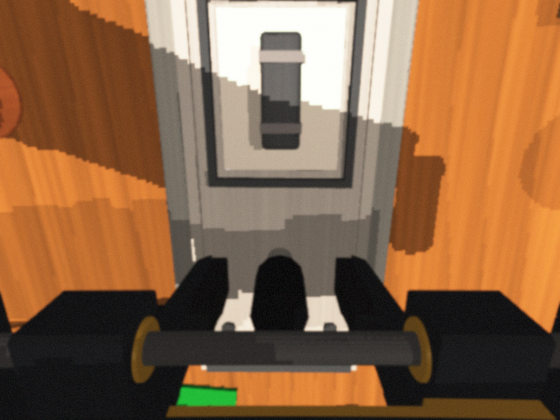

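The knob is between the fingers and the plate sits squarely in the tray, so I close.

Call:
step_arm([
  {"dp": [-0.001, 0, 0.003], "rot": [0, 0, 0], "hand": 0.6},
  {"dp": [-0.001, 0, 0.003], "rot": [0, 0, 0], "hand": 0},
  {"dp": [-0.001, 0, 0.003], "rot": [0, 0, 0], "hand": 0},
  {"dp": [-0.001, 0, 0.003], "rot": [0, 0, 0], "hand": 0},
  {"dp": [-0.001, 0, 0.003], "rot": [0, 0, 0], "hand": 0},
  {"dp": [-0.001, 0, 0.003], "rot": [0, 0, 0], "hand": 0},
  {"dp": [-0.001, 0, 0.003], "rot": [0, 0, 0], "hand": 0},
])

```text
time: 9.83
tool_pos: [0.6156, -0.0274, 0.0725]
tool_rot: [[0.034, 0.999, 0.0], [0.999, -0.034, 0.002], [0.002, 0.0, -1.0]]
wrist_force: [-3.7, 0.3, 4.7]
opening: 0.0231
```

```bash
python3 -c "
from h import *
c=imaging.read_camera('wrist'); cv2.imwrite('pics/w10.png',c['frame'][:,:,::-1])
s=read_state();print(s['torque'])
go([.616+.09*.036,-.0275+.09,.0725],-2.1)"
```

```text
[-0.00823516  1.23699284 -0.0375213 ]
t 9.88 pos [ 0.6156 -0.0274  0.0725] F [-4.28  0.64  6.19] op 0.0231
dp [0.1799, 0.0012, 0.0003] rot [0.0005, -0.002, 0.0039]
```

View pics/w10.png

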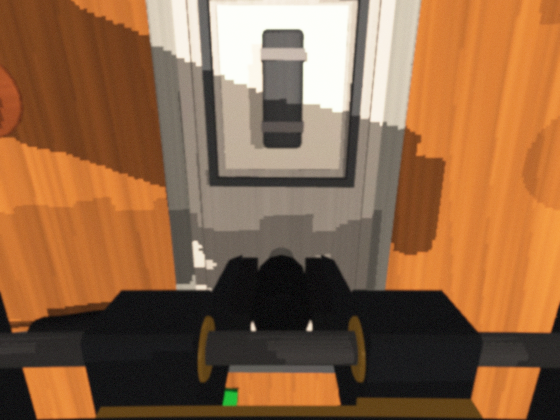

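Call:
step_arm([
  {"dp": [0.006, 0, 0], "rot": [0, 0, 0], "hand": 0},
  {"dp": [0.016, 0, 0], "rot": [0, 0, 0], "hand": 0},
  {"dp": [0.028, 0, 0], "rot": [0, 0, 0], "hand": 0},
  {"dp": [0.04, 0, 0], "rot": [0, 0, 0], "hand": 0},
  {"dp": [0.052, 0, 0], "rot": [0, 0, 0], "hand": 0},
  {"dp": [0.064, 0, 0], "rot": [0, 0, 0], "hand": 0},
  {"dp": [0.074, 0, 0], "rot": [0, 0, 0], "hand": 0},
  {"dp": [0.082, 0, 0], "rot": [0, 0, 0], "hand": 0},
  {"dp": [0.086, 0, 0], "rot": [0, 0, 0], "hand": 0},
  {"dp": [0.088, 0, 0], "rot": [0, 0, 0], "hand": 0},
])

```text
time: 10.72
tool_pos: [0.6174, 0.0156, 0.0726]
tool_rot: [[0.034, 0.999, 0.001], [0.999, -0.034, -0.0], [-0.0, 0.001, -1.0]]
wrist_force: [-0.8, -4.5, 0.8]
opening: 0.0234
```

```bash
python3 -c "
from h import *
c=imaging.read_camera('wrist'); cv2.imwrite('pics/w11.png',c['frame'][:,:,::-1])
c=imaging.read_camera('side'); cv2.imwrite('pics/s11.png',cv2.resize(c['frame'][215:375,90:280,::-1],None,fx=3.75,fy=3.75,interpolation=2))
go([.616+.08*.037,-.0275+.08,.0725],-2.1)"
```

```text
t 10.82 pos [0.6175 0.0164 0.0726] F [ 0.76 -3.15 -0.43] op 0.0231
dp [0.0722, 0.0006, 0.0003] rot [0.0015, -0.0015, 0.0037]
```

View pics/w11.png

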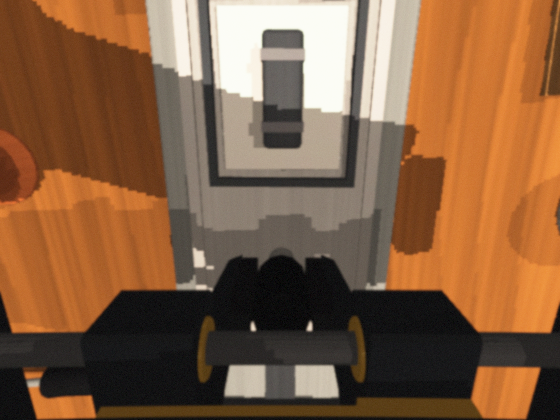

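View pics/s11.png

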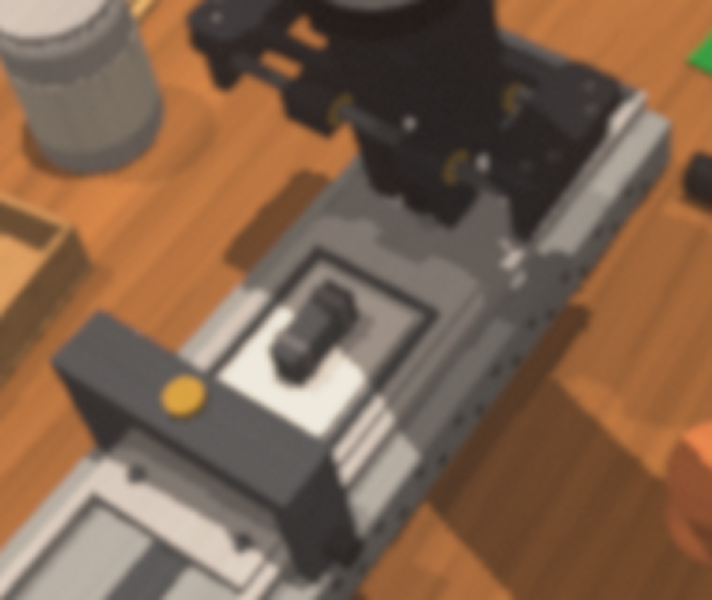

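The carriage moved about 44 mm and the plate didn't shift. I'll continue to about 86 mm, just short of where the notch could be.

Call:
step_arm([
  {"dp": [0.006, 0, 0], "rot": [0, 0, 0], "hand": 0},
  {"dp": [0.016, 0, 0], "rot": [0, 0, 0], "hand": 0},
  {"dp": [0.028, 0, 0], "rot": [0, 0, 0], "hand": 0},
  {"dp": [0.04, 0, 0], "rot": [0, 0, 0], "hand": 0},
  {"dp": [0.052, 0, 0], "rot": [0, 0, 0], "hand": 0},
  {"dp": [0.062, 0, 0], "rot": [0, 0, 0], "hand": 0},
  {"dp": [0.07, 0, 0], "rot": [0, 0, 0], "hand": 0},
  {"dp": [0.076, 0, 0], "rot": [0, 0, 0], "hand": 0},
  {"dp": [0.08, 0, 0], "rot": [0, 0, 0], "hand": 0},
  {"dp": [0.082, 0, 0], "rot": [0, 0, 0], "hand": 0},
])

```text
time: 11.65
tool_pos: [0.6191, 0.0573, 0.0726]
tool_rot: [[0.034, 0.999, 0.002], [0.999, -0.034, 0.001], [0.001, 0.002, -1.0]]
wrist_force: [1.7, -4.2, -1.1]
opening: 0.023
```

Call:
step_arm([
  {"dp": [0.002, 0, 0], "rot": [0, 0, 0], "hand": 0},
  {"dp": [0.004, 0, 0], "rot": [0, 0, 0], "hand": 0},
  {"dp": [0.006, 0, 0], "rot": [0, 0, 0], "hand": 0},
  {"dp": [0.008, 0, 0], "rot": [0, 0, 0], "hand": 0},
])

```text
time: 11.98
tool_pos: [0.6193, 0.0613, 0.0726]
tool_rot: [[0.034, 0.999, 0.002], [0.999, -0.034, 0.001], [0.001, 0.002, -1.0]]
wrist_force: [1.4, -4.4, -0.6]
opening: 0.0231
```

Call:
step_arm([
  {"dp": [0.002, 0, 0], "rot": [0, 0, 0], "hand": 0},
  {"dp": [0.004, 0, 0], "rot": [0, 0, 0], "hand": 0},
  {"dp": [0.006, 0, 0], "rot": [0, 0, 0], "hand": 0},
  {"dp": [0.008, 0, 0], "rot": [0, 0, 0], "hand": 0},
])

```text
time: 12.32
tool_pos: [0.6195, 0.0654, 0.0726]
tool_rot: [[0.034, 0.999, 0.002], [0.999, -0.034, 0.001], [0.001, 0.002, -1.0]]
wrist_force: [0.8, -4.9, 0.1]
opening: 0.0229
```

Call:
step_arm([
  {"dp": [0.002, 0, 0], "rot": [0, 0, 0], "hand": 0},
  {"dp": [0.004, 0, 0], "rot": [0, 0, 0], "hand": 0},
  {"dp": [0.006, 0, 0], "rot": [0, 0, 0], "hand": 0},
])

```text
time: 12.57
tool_pos: [0.6196, 0.069, 0.0726]
tool_rot: [[0.034, 0.999, 0.002], [0.999, -0.034, 0.001], [0.001, 0.002, -1.0]]
wrist_force: [-0.1, -3.6, -0.7]
opening: 0.0233
```

Call:
step_arm([
  {"dp": [0.002, 0, 0], "rot": [0, 0, 0], "hand": 0},
  {"dp": [0.004, 0, 0], "rot": [0, 0, 0], "hand": 0},
  {"dp": [0.006, 0, 0], "rot": [0, 0, 0], "hand": 0},
])

```text
time: 12.82
tool_pos: [0.6198, 0.0735, 0.0726]
tool_rot: [[0.033, 0.999, 0.002], [0.999, -0.033, 0.003], [0.003, 0.002, -1.0]]
wrist_force: [1.5, 0.0, -1.0]
opening: 0.0232
```

Call:
step_arm([
  {"dp": [0.002, 0, 0], "rot": [0, 0, 0], "hand": 0},
  {"dp": [0.004, 0, 0], "rot": [0, 0, 0], "hand": 0},
])

```text
time: 12.98
tool_pos: [0.62, 0.0767, 0.0726]
tool_rot: [[0.032, 0.999, 0.002], [0.999, -0.032, 0.004], [0.004, 0.002, -1.0]]
wrist_force: [0.7, -0.2, -1.3]
opening: 0.0233
```

Call:
step_arm([
  {"dp": [0.002, 0, 0], "rot": [0, 0, 0], "hand": 0},
  {"dp": [0.004, 0, 0], "rot": [0, 0, 0], "hand": 0},
])

```text
time: 13.15
tool_pos: [0.6201, 0.0793, 0.0726]
tool_rot: [[0.032, 0.999, 0.003], [0.999, -0.032, 0.004], [0.004, 0.002, -1.0]]
wrist_force: [0.6, 0.1, -1.5]
opening: 0.0233
```

The resistance fell from about 4 N to 0 near y = 0.071, so the ball is on its ramp. The bottom should be near y = 0.081. I'll use fine steps from here.

Call:
step_arm([
  {"dp": [0.001, 0, 0], "rot": [0, 0, 0], "hand": 0},
  {"dp": [0.002, 0, 0], "rot": [0, 0, 0], "hand": 0},
])

```text
time: 13.32
tool_pos: [0.6201, 0.0807, 0.0726]
tool_rot: [[0.031, 1.0, 0.003], [0.999, -0.031, 0.005], [0.005, 0.002, -1.0]]
wrist_force: [1.5, -0.4, -1.5]
opening: 0.0231
```

Call:
step_arm([
  {"dp": [0.001, 0, 0], "rot": [0, 0, 0], "hand": 0},
  {"dp": [0.001, 0, 0], "rot": [0, 0, 0], "hand": 0},
])

```text
time: 13.48
tool_pos: [0.6202, 0.0811, 0.0726]
tool_rot: [[0.031, 1.0, 0.003], [0.999, -0.031, 0.004], [0.005, 0.002, -1.0]]
wrist_force: [2.0, -0.7, -1.7]
opening: 0.023
```

```bash
python3 -c "
from h import *
for i in range(4):
  c=imaging.read_camera('wrist'); s=read_state(); print(s['time'],s['tool_pos'].round(5),s['wrist_force'].round(2),s['torque'].round(2))
cv2.imwrite('pics/w12.png',c['frame'][:,:,::-1])
"
```

```text
13.5333 [0.62015 0.08107 0.07258] [ 1.09  0.61 -1.47] [-0.16 -0.01 -0.02]
13.5833 [0.62015 0.08103 0.0726 ] [ 1.21 -1.12 -1.44] [-0.17 -0.03 -0.06]
13.6333 [0.62017 0.0811  0.07261] [ 1.42  0.35 -1.51] [-0.2 -0.   0. ]
13.6833 [0.62013 0.08104 0.07258] [ 1.47  0.02 -0.95] [-0.26  0.03  0.01]
```

Call:
step_arm([
  {"dp": [0.001, 0, 0], "rot": [0, 0, 0], "hand": 0},
  {"dp": [0.002, 0, 0], "rot": [0, 0, 0], "hand": 0},
])

```text
time: 13.85
tool_pos: [0.6201, 0.0812, 0.0726]
tool_rot: [[0.032, 0.999, 0.002], [0.999, -0.032, 0.004], [0.004, 0.002, -1.0]]
wrist_force: [0.5, -3.4, -0.4]
opening: 0.0236
```

Call:
step_arm([
  {"dp": [0.001, 0, 0], "rot": [0, 0, 0], "hand": 0},
  {"dp": [0.002, 0, 0], "rot": [0, 0, 0], "hand": 0},
])

```text
time: 14.02
tool_pos: [0.6202, 0.0812, 0.0726]
tool_rot: [[0.033, 0.999, 0.002], [0.999, -0.033, 0.002], [0.003, 0.002, -1.0]]
wrist_force: [0.9, -4.7, -0.6]
opening: 0.0232
```

Motion has stopped at y = 0.0812 and the force is rising. I'll make one firmer press, kept well under 14 N, to tell the wall from plain drag.

Call:
step_arm([
  {"dp": [0.002, 0, 0], "rot": [0, 0, 0], "hand": 0},
  {"dp": [0.003, 0, 0], "rot": [0, 0, 0], "hand": 0},
  {"dp": [0.004, 0, 0], "rot": [0, 0, 0], "hand": 0},
])

```text
time: 14.27
tool_pos: [0.6202, 0.0814, 0.0726]
tool_rot: [[0.034, 0.999, 0.002], [0.999, -0.034, 0.0], [0.0, 0.002, -1.0]]
wrist_force: [1.0, -7.5, -0.0]
opening: 0.0236
```

It's the wall: 7.5 N gave only 0.2 mm of motion, where the flat yielded freely at 4–5 N. I'll relax the push and hold.

Call:
step_arm([
  {"dp": [0, 0, 0], "rot": [0, 0, 0], "hand": 0},
  {"dp": [0, 0, 0], "rot": [0, 0, 0], "hand": 0},
  {"dp": [0, 0, 0], "rot": [0, 0, 0], "hand": 0},
  {"dp": [0, 0, 0], "rot": [0, 0, 0], "hand": 0},
  {"dp": [0, 0, 0], "rot": [0, 0, 0], "hand": 0},
  {"dp": [0, 0, 0], "rot": [0, 0, 0], "hand": 0},
])

```text
time: 14.77
tool_pos: [0.6201, 0.0813, 0.0726]
tool_rot: [[0.034, 0.999, 0.002], [0.999, -0.034, 0.0], [0.0, 0.002, -1.0]]
wrist_force: [1.0, -2.9, -2.2]
opening: 0.0232
```

```bash
python3 -c "
from h import *
for n in ('side','top','wrist'):
  c=imaging.read_camera(n); s=read_state(); print(s['time'],s['tool_pos'].round(5),s['wrist_force'].round(2),s['opening'])
  im=c['frame'][:,:,::-1]
  if n=='side': im=cv2.resize(im[215:375,90:280],None,fx=3.75,fy=3.75,interpolation=2)
  cv2.imwrite('pics/f_%s.png'%n,im)
"
```

```text
14.8167 [0.62014 0.08128 0.07258] [ 0.3  -4.21 -1.11] 0.022737314533304274
14.8667 [0.62017 0.08129 0.07262] [ 0.84 -3.82 -0.67] 0.023328689143120487
14.9167 [0.62016 0.08129 0.0726 ] [ 1.43 -3.69 -1.09] 0.023021291159578714
```

View pics/f_side.png

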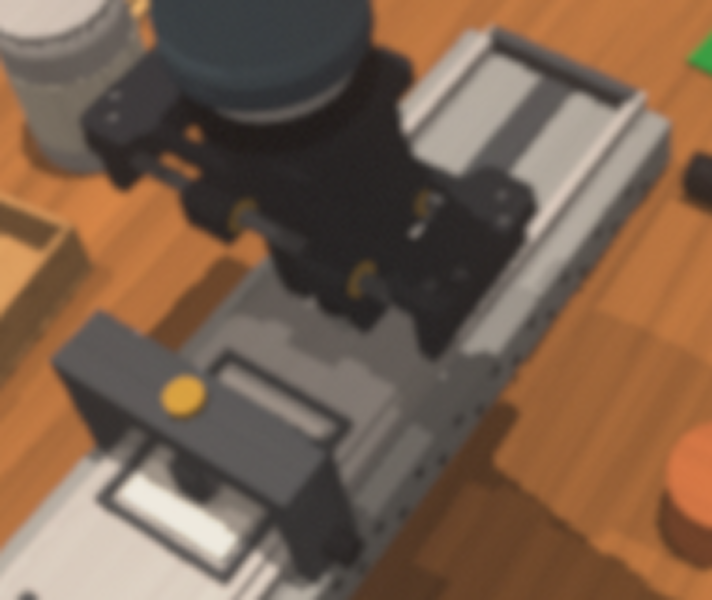

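View pics/f_top.png

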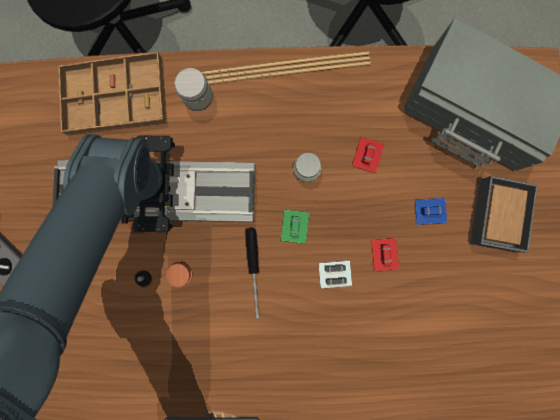

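View pics/f_wrist.png

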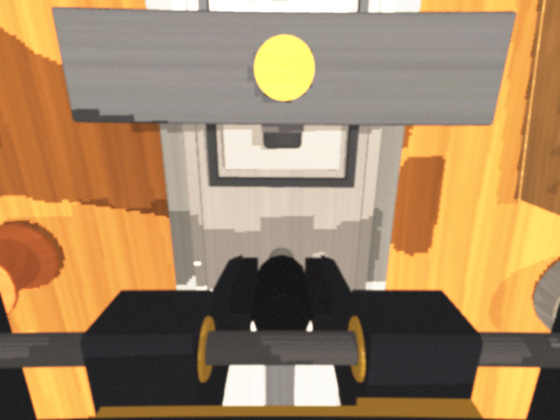

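The tray centre should be at y ≈ 0.166, under the bridge (0.171) and within the ±8 mm allowed. A residual push of about 3.7 N remains, so I'll ease it slightly.

Call:
step_arm([
  {"dp": [-0.001, 0, 0], "rot": [0, 0, 0], "hand": 0},
  {"dp": [-0.001, 0, 0], "rot": [0, 0, 0], "hand": 0},
  {"dp": [-0.001, 0, 0], "rot": [0, 0, 0], "hand": 0},
  {"dp": [-0.001, 0, 0], "rot": [0, 0, 0], "hand": 0},
  {"dp": [-0.001, 0, 0], "rot": [0, 0, 0], "hand": 0},
  {"dp": [-0.001, 0, 0], "rot": [0, 0, 0], "hand": 0},
])

```text
time: 15.42
tool_pos: [0.6202, 0.0812, 0.0726]
tool_rot: [[0.033, 0.999, 0.002], [0.999, -0.033, 0.001], [0.001, 0.002, -1.0]]
wrist_force: [1.3, -1.0, -0.9]
opening: 0.0233
```

```bash
python3 -c "
from h import *
for i in range(4):
  c=imaging.read_camera('wrist'); s=read_state(); print(s['time'],s['tool_pos'].round(5),s['wrist_force'].round(2),s['opening'])
"
```

```text
15.4667 [0.62014 0.08126 0.07258] [ 1.35 -0.86 -1.06] 0.02300916025277963
15.5167 [0.62014 0.08126 0.07257] [ 1.33 -0.86 -0.61] 0.023170333918480165
15.5667 [0.62014 0.08122 0.0726 ] [ 1.53 -1.09 -1.  ] 0.023028076828854556
15.6167 [0.62018 0.0812  0.07261] [ 1.19  0.33 -0.72] 0.0229809708645037
```

Steady at y = 0.0812, with about 1 N on the knob and the grip held, so I'm handing in.

```bash
python3 -c "
from h import *
print(robot.close_job()); s=read_state(); print(s['time'],s['tool_pos'],s['wrist_force'],s['opening'])"
```

```text
the job is handed in; nothing more can be done
None
the job is handed in; nothing more can be done
```

The single-core white plate is lying flat in the tray. The carriage sits in the detent notch under the bridge, with the gripper still closed on the knob. I handed in at about 15.6 s.

- **Feeling the notch:** I pushed the carriage about 109 mm. Resistance fell from about 4.5 N to 0 near 100 mm as the ball reached its ramp. Motion then stopped firmly, and a 7.5 N press moved it only 0.2 mm. I eased off to about 1 N.
- **Last checks:** The TCP held still at y ≈ 0.0812 with the fingers closed at 23 mm on the knob. The tray centre is about 5 mm before the middle of the bridge, within the 8 mm allowed. It stayed well short of the end stop. The last pictures show the plate inside the rim and the other loose things apparently unmoved; the pair plate is still in its place.
- **Disagreements:** The position estimates from the fixed and wrist cameras differed by 2–4 mm, which did not affect the grasp or the placing. One wrist reading of the tray was about 9 mm off because the arm was still moving. I retook it before lowering the plate.

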